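# Unlock a hand edger's guard and hold it open

### The job

A colleague wants to dress the wheel of the small hand edger. Turn the wing nut on its front ledge a quarter turn anticlockwise so that its tongue clears the guard, then raise the sprung guard by its black bar until its lower edge stands at 45 degrees, level with the pin on the arc beside it, and finish while still holding it there with the fingers: it falls shut if let go. Leave the other things on the worktop where they are.

Things in the scene. Friction and masses are not known exactly. Their poses are not given: they have to be found in the camera images.
- wheel_unit: Small hand edger, a grey open tub on a black foot with an abrasive wheel inside, fixed to the worktop; place and yaw vary. Origin on the worktop under it; x points from the front ledge back to the hinge, y to the left seen from the front, z up. It reaches from x -135 to +80 mm and y -100 to +100 mm; the ledge top is 70 mm high.
- guard (a joint): Angle (rad) of the aluminium guard, a hood 180 mm wide and 42 mm high with a clear window on top and a front flange: 0 closed, grows as its front rises, stop at 1.4; 45 degrees is 0.785. About 0.3 kg, sprung shut: some 3 N upward at the bar holds it up. While the tongue lies over its flange it rises only about 0.02 rad.
- guard_bar (a point): Middle of the guard's black bar, round, 10 mm thick, 90 mm long, parallel to the hinge axis. Closed, it lies at x -75, y -20, z 150 mm in the edger's frame, 35 mm above the hood and 30 mm in front of it. Turns with the guard, 156 mm from the hinge axis; gripped from above across the bar, it rolls between the fingers.
- catch (a joint): Angle of the captive wing nut in rad: 0 with its tongue pointing straight at the guard (edger's +x), grows anticlockwise seen from above, stop at 1.65; starts between 0 and 0.3. From 1.25 the tongue is clear of the guard. It stays where it is left (friction 0.06 N m).
- catch_grip (a point): Grip point on the wing nut's upright axis, 108 mm above the worktop, at x -105, y +70 mm in the edger's frame. The black wing is 36 mm long, 10 mm thick, 87 to 113 mm above the worktop, in line with the steel tongue under it (14 mm wide, 50 mm from the axis to its tip); under the wing a hub, 24 mm across.
- stick: Bystander: grey dressing stick, 24x100x16 mm, at the right front. Origin under its centre.
- blank: Bystander: round lens blank, 65 mm across, 10 mm thick, at the left front. Origin under its centre.
- guard_hinge (a point): Middle of the guard's hinge axis, which runs along the edger's y: at x +60, y 0, z 73 mm in its frame.
- mark_pin (a point): Dark pin, 10 mm thick, at 45 degrees on a thin steel arc rod (105 mm radius about the hinge axis, up to 178 mm high) outside the right wall at y -108 mm of the edger's frame.
- tape: Bystander: roll of pale tape lying flat, 76 mm across, 20 mm high, left of the edger. Origin under its centre.

How it is judged:
By the outcome, as a careful person would: the job done as asked, in the order asked, and still so for the second after the job is handed in, while the arm keeps its last pose, push and grip.
It also fails if it takes over 42 s, if anything falls off the work surface, if the arm or the gripper's body presses on something with over 40 N, if the wrist force passes 120 N, or if a joint passes its speed limit or range.

### The arm

A 6-joint arm with a two-finger parallel gripper is mounted at the origin on a cart in front of the work surface, level with it; the furniture and walls round the work are solid. World frame = base frame: x ahead of the robot, y to its left, z up, the work surface at z = 0. Lengths are in mm, angles in rad, forces in N, time in s.
With the tool pointing down it reaches from about 350 to 975 mm from the base axis. Payload 7.1 kg.
Tool frame: the origin (TCP) lies midway between the tips of the shut fingers; the grasp point (between the pads) lies ctrl.grip_point_offset behind it (ctrl.grip_point_offset is the distance from the TCP to the grasp point, in mm); z points along the fingers, y is the line along which they close (so a half turn about z gives the same grasp; the last joint's range is limited). The gripper opens to 88 mm and grips with 3 to 60 N. Pads are 20 mm wide; open, the fingers measure 115 mm over their backs; the gripper's body (75 mm by 178 mm) begins 61 mm behind the grasp point.
Start: joints at [1.218, 0.423, 1.63, -0, 1.089, -0.019], TCP at [204.74, 590.497, 222.675] pointing down, gripper open.
Joint ranges: [-3, 3], [-0.9, 2.11], [0.09, 2.58], [-1.31, 4.45], [0.11, 2.69], [-2.54, 2.54]. Speed limits (rad/s): [2.39, 2.39, 3.01, 3.14, 3.14, 3.14].

### API

Orientations are given as a rotation vector (axis times angle).
In Python, from workcell import ctrl gives the robot as it stands.
- The arm moves only by the tool apply_moves, never from a script. Its argument "targets" is a list of rows, each an object of numbers: "tx", "ty", "tz": the shift along the world's x, y, z in m; "spin": the turn about the world's z in degrees. In form: [{"tx": .., "ty": .., "tz": .., "spin": ..}, ...]. A call has exactly 8 rows; each row is the pose to reach, as a shift and turn from the pose commanded when the call began; what a row does not reach only later rows make up. A row lasts 1/10 s, in which the tool goes at most 50 mm and 8.59 degrees, less where a joint would pass 70% of its speed; a pose out of reach is approached as far as the arm can. A call with a gripper value outside its range is refused whole. "gripper" is the closure, from -1 (fully open) to 1 (shut), set as the call begins (left out, the last holds). The fingers move at their own pace and stop on an object; the grip force is fixed at half the most. Time passes only in rows, so rows that repeat a pose let the fingers close, or fill a call up. It gives the time, the measured TCP pose, the force, the opening and the grip force at its end, in the units of the state.
- ctrl.get_obs(): the state, without advancing time (a new reading comes with each control period).
- ctrl.get_image(name): name is "side" or "top" or "wrist"; returns the picture (480x640x3 uint8, red, green, blue); there is no depth.
- ctrl.get_calibration(name): a dict with "fov_y" (degrees; the focal length in pixels is half the picture's height over the tangent of half this angle, whatever the lens; pixels are square), "cx", "cy" (the principal point, pixels), "rvec" (rotation vector, rad) and "tvec" (3), from world to camera coordinates, as OpenCV has them. Camera axes: x right, y down, z forward; pixel columns grow to the right and rows downward; lengths in mm; the calibration is good to about 2 mm. The wrist camera is an equidistant fisheye: a pixel r from the principal point sees the ray r / f radians off the axis. A picture is of the moment at which its call begins: read the wrist's pose just before it. get_calibration takes no time and is no camera call; for the wrist camera it gives the pose at the moment of the call.
- ctrl.close_job(): hands the job in; it is judged then, once.
Trained networks look in the newest picture that a camera, given by its name, has taken for a name from the list of things; names that differ only in an ending like _2 or _b are one class to them, and where a whole thing is asked for, a point or a joint stands for the part that bears it (a point fixed in the world has none). Each returns a list of dicts, best first, with "score" (0 to 1); they miss things now and then, are a little off and sometimes report something else, mostly with a low value. They report only what shows in the picture. A call takes as long as a camera call.
- ctrl.outline_of(name, camera): "pixels" (480x640 bool, what is visible of it) and "box" ([left, top, right, bottom] in pixels, round what is visible of it).
- ctrl.pinpoint(name, camera): "uv" ([column, row] in pixels: a listed point, or the origin of a listed thing).
The state is a dict: "t": time; "qpos": joint angles; "qvel": joint speeds; "joint_torque": joint torques, N m; "ee_pos": TCP position; "orientation": TCP orientation; "ft_force": force on the tool from outside, world axes, zero at the start; "moment": the same for the moment, N m; "width": finger opening in mm; "grasp_force": force on a finger pad.
Only numpy, scipy, OpenCV 4.12 (cv2) and the standard library are available. Lean on these libraries where they do the work, as an engineer would, in place of code of your own. Each camera call takes 0.05 s, during which the arm holds its last target. There are 200 camera calls.

## Working session

There is one attempt and no reset: what is moved stays moved. The work goes in short steps, Python scripts to look and compute and a tool call to move; the robot and the scene stay as the last step left them, time stands still between calls to the robot, and variables do not carry over. Pictures are saved under pics/ and viewed, at most 10 in all, crops included, and the job is handed in when it is done.

Besides the shell and the picture viewer there is one more tool, called by a JSON object that holds its "method" and its "body". apply_moves: Moves the arm, as the interface text tells. Its arguments: {"type":"object","properties":{"targets":{"type":"array"},"gripper":{"type":"number"}},"required":["targets"]}

```bash
mkdir -p pics; ls
cat > h.py <<'E'
import numpy as np, cv2
from workcell import ctrl
def cal(n):
    c=ctrl.get_calibration(n); R=cv2.Rodrigues(np.array(c["rvec"],float))[0]; t=np.array(c["tvec"],float).ravel()
    return c,R,t,240/np.tan(np.radians(c["fov_y"])/2)
def ray(n,uv,k=None):
    c,R,t,f=k or cal(n); d=np.array([uv[0]-c["cx"],uv[1]-c["cy"]])
    if n=="wrist":
        r=np.hypot(*d); th=r/f; v=np.r_[d/max(r,1e-9)*np.sin(th),np.cos(th)]
    else: v=np.r_[d/f,1]
    return -R.T@t, R.T@(v/np.linalg.norm(v))
def at_z(n,uv,z,k=None):
    o,d=ray(n,uv,k); return o+d*(z-o[2])/d[2]
def proj(n,P,k=None):
    c,R,t,f=k or cal(n); v=R@np.asarray(P,float)+t
    if n=="wrist":
        r=np.hypot(v[0],v[1]); th=np.arctan2(r,v[2]); return v[:2]/max(r,1e-9)*th*f+[c["cx"],c["cy"]]
    return v[:2]/v[2]*f+[c["cx"],c["cy"]]
E
python3 - <<'E'
from h import *
np.set_printoptions(precision=1,suppress=True)
o=ctrl.get_obs(); print({k:np.round(v,3) for k,v in o.items()}); print(ctrl.grip_point_offset)
for n in ["top","side","wrist"]:
    k=cal(n); im=ctrl.get_image(n); cv2.imwrite(f"pics/{n}0.png",im[...,::-1])
    print(n, -k[1].T@k[2], k[3])
    for nm in ["wheel_unit","guard_bar","catch_grip","guard_hinge","mark_pin"]:
        print(nm,[(np.round(d["uv"]),round(d["score"],2)) for d in ctrl.pinpoint(nm,n)[:2]])
E
```

```text
pics
{'t': np.float64(0.0), 'qpos': array([ 1.2,  0.4,  1.6, -0. ,  1.1, -0. ]), 'qvel': array([-0.,  0., -0., -0.,  0.,  0.]), 'joint_torque': array([  0. , -54.5, -27.4,   0.1,   0. ,  -0. ]), 'ee_pos': array([204.5, 590. , 221.9]), 'orientation': array([-0.5, -3.1,  0. ]), 'ft_force': array([-0.1, -0.2,  0. ]), 'moment': array([0., 0., 0.]), 'grasp_force': np.float64(0.0), 'width': np.float64(87.78)}
18.700000000000003
top [ 345.   359.2 1319.4] 574.8137208659147
wheel_unit []
guard_bar [(array([359., 250.]), 0.83)]
catch_grip [(array([327., 286.]), 0.61)]
guard_hinge [(array([316., 207.]), 0.94)]
mark_pin [(array([377., 201.]), 0.68)]
side [ -35.3 1194.1  971.4] 613.2525522802517
wheel_unit [(array([300., 260.]), 0.86)]
guard_bar [(array([339., 202.]), 0.56), (array([270., 360.]), 0.56)]
catch_grip [(array([349., 249.]), 0.58)]
guard_hinge [(array([272., 235.]), 0.89)]
mark_pin [(array([303., 180.]), 0.56)]
wrist [143.1 612.7 384.6] 371.64829954431775
wheel_unit []
guard_bar []
catch_grip []
guard_hinge []
mark_pin []
```

View pics/top0.png

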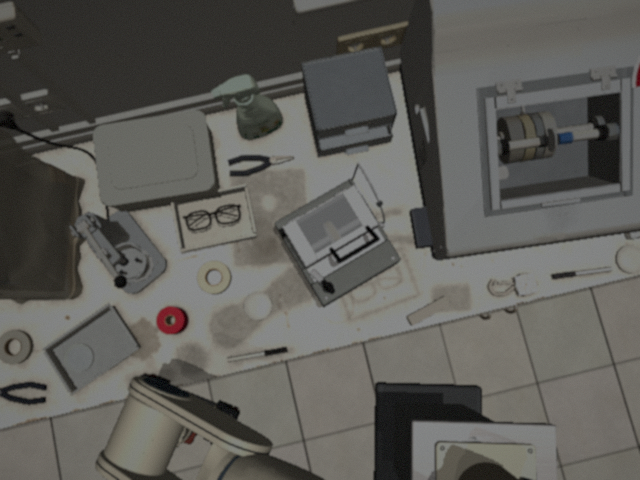

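View pics/side0.png

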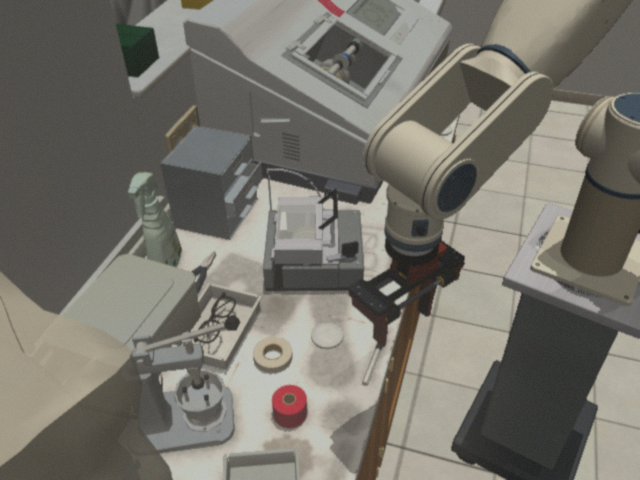

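```bash
cat > fit.py <<'E'
from h import *
from scipy.optimize import least_squares
B={"guard_bar":[-75,-20,150],"catch_grip":[-105,70,108],"guard_hinge":[60,0,73],"mark_pin":[60-105*np.cos(np.pi/4),-108,73+105*np.sin(np.pi/4)],"wheel_unit":[0,0,0]}
def W(p,P):
    c,s=np.cos(p[2]),np.sin(p[2]); P=np.asarray(P,float); return np.array([p[0]+c*P[0]-s*P[1],p[1]+s*P[0]+c*P[1],P[2]])
def fit(obs,K,p0):
    f=lambda p: np.concatenate([proj(n,W(p,B[nm]),K[n])-uv for n,nm,uv in obs])
    return least_squares(f,p0,loss="soft_l1",f_scale=3)
E
python3 - <<'E'
from fit import *
np.set_printoptions(precision=1,suppress=True)
K={n:cal(n) for n in["top","side"]}
obs=[("top","guard_bar",(359,250)),("top","catch_grip",(327,286)),("top","guard_hinge",(316,207)),("top","mark_pin",(377,201)),
("side","wheel_unit",(300,260)),("side","guard_bar",(339,202)),("side","catch_grip",(349,249)),("side","guard_hinge",(272,235)),("side","mark_pin",(303,180))]
for n,nm,uv in obs:
  if n=="top": print(nm,at_z(n,uv,B[nm][2],K[n]))
h=at_z("top",(316,207),73,K["top"])
for y in np.arange(-3,3.1,1.5):
    r=fit(obs,K,[h[0],h[1],y]); print(np.round(r.x,3),r.cost)
    print(r.fun.reshape(-1,2).tolist() if y==0 else "")
E
```

```text
guard_bar [507.9 292.3 150. ]
catch_grip [435.3 355.9 108. ]
guard_hinge [612.  384.8  73. ]
mark_pin [612.3 256.6 147.2]
[563.  354.2  -5.7] 28.130542147938744

[563.  354.2   0.6] 28.130542147985828

[563.  354.2   0.6] 28.13054214793364
[[-1.9947958353777722, -1.6219093369276436], [0.2496353471110524, -0.7134983601328599], [-0.9969115206337165, -0.5554847112269954], [0.2716110317532525, 1.0395593556242488], [1.5329520937286247, -0.29575693146250615], [-4.989930023975148, 0.5201893516022551], [0.41705887536369346, -4.6234644460506615], [1.5557850531155282, 1.313353010899192], [3.2505218731261607, 0.09865938672018615]]
[563.  354.2   0.6] 28.130542147946993

[563.  354.2   0.6] 28.13054214806771
```

The top view shows the edger at about (340,245), with its ledge towards the lower right, the wing nut at (327,287) and the bar at (355,243). The side view agrees, with the nut at (349,249) and the bar at (330,208). The fitted yaw is about 0.6 rad.

Run:
```python
from fit import *
np.set_printoptions(precision=3,suppress=True)
o=ctrl.get_obs(); R=cv2.Rodrigues(np.array(o["orientation"]))[0]; print(R, np.degrees(np.arctan2(R[1,1],R[0,1])))
p=[563,354.2,0.6]; 
for n in ("catch_grip","guard_bar"): print(n,W(p,B[n]))
k=cal("wrist"); print("cam in tool", R.T@(-k[1].T@k[2]-o["ee_pos"]), R.T@k[1].T[:,2])
```

```text
[[-0.945  0.328  0.   ]
 [ 0.328  0.945  0.   ]
 [-0.     0.    -1.   ]] 70.87861624806179
catch_grip [436.815 352.686 108.   ]
guard_bar [512.393 295.345 150.   ]
cam in tool [  65.481    0.793 -161.871] [-0.242  0.001  0.97 ]
```

{"method": "apply_moves", "body": {"targets": [{"tx": 0.025, "ty": -0.0325, "tz": 0.02, "spin": -8}, {"tx": 0.05, "ty": -0.065, "tz": 0.03, "spin": -16}, {"tx": 0.075, "ty": -0.0975, "tz": 0.03, "spin": -24}, {"tx": 0.1, "ty": -0.13, "tz": 0.03, "spin": -32}, {"tx": 0.125, "ty": -0.1625, "tz": 0.03, "spin": -40}, {"tx": 0.15, "ty": -0.195, "tz": 0.03, "spin": -48}, {"tx": 0.175, "ty": -0.2275, "tz": 0.03, "spin": -56}, {"tx": 0.2, "ty": -0.26, "tz": 0.03, "spin": -64}], "gripper": -0.2}}

```text
t: 1.7
ee_pos: [405.6, 329.1, 252.9]
orientation: [2.091, 2.345, 0.001]
ft_force: [0.2, -0.8, 0.1]
width: 52.8
grasp_force: 0.0
```

{"method": "apply_moves", "body": {"targets": [{"tx": 0, "ty": 0, "tz": 0, "spin": -8}, {"tx": 0, "ty": 0, "tz": 0, "spin": -16}, {"tx": 0, "ty": 0, "tz": 0, "spin": -24}, {"tx": 0, "ty": 0, "tz": 0, "spin": -32}, {"tx": 0, "ty": 0, "tz": 0, "spin": -40}, {"tx": 0, "ty": 0, "tz": 0, "spin": -48}, {"tx": 0, "ty": 0, "tz": 0, "spin": -54}, {"tx": 0, "ty": 0, "tz": 0, "spin": -54}]}}

```text
t: 2.5
ee_pos: [404.8, 330.5, 252.8]
orientation: [-2.925, -1.147, -0.0]
ft_force: [-0.0, -0.4, 0.6]
width: 52.6
grasp_force: 0.0
```

```bash
cat > look.py <<'E'
import sys
from fit import *
np.set_printoptions(precision=2,suppress=True)
tag=sys.argv[1]
K={n:cal(n) for n in["top","side","wrist"]}; o=ctrl.get_obs(); R=cv2.Rodrigues(np.array(o["orientation"]))[0]
print(o["t"],o["ee_pos"],"yaw",np.degrees(np.arctan2(R[1,1],R[0,1])),"w",o["width"],"F",o["ft_force"],o["grasp_force"],"q",o["qpos"])
im=ctrl.get_image("wrist"); cv2.imwrite(f"pics/w{tag}.png",im[...,::-1])
obs=[]
for nm in B:
    d=ctrl.pinpoint(nm,"wrist")
    if d: print(nm,[(np.round(x["uv"],1),round(x["score"],2)) for x in d[:2]], at_z("wrist",d[0]["uv"],B[nm][2],K["wrist"])); 
    if d and d[0]["score"]>.4: obs.append(("wrist",nm,d[0]["uv"]))
r=fit(obs,K,[563,354.2,0.6]); print("wrist fit",r.x,r.cost,r.fun.reshape(-1,2).tolist())
for n in ("catch_grip","guard_bar"): print(n,W(r.x,B[n]))
E
python3 look.py 1
```

```text
2.5 [404.76 330.49 252.77] yaw -47.17544308793077 w 52.585628785693224 F [-0.01 -0.41  0.56] 0.0 q [ 0.66  0.24  1.83 -0.    1.08  1.49]
guard_bar [(array([448.4, 168.9]), 0.76), (array([194.3, 111.7]), 0.65)] [510.79 297.64 150.  ]
catch_grip [(array([322. , 181.6]), 0.82), (array([556.2, 126.5]), 0.69)] [436.73 355.76 108.  ]
guard_hinge [(array([426.6,  24. ]), 0.97)] [616.55 386.42  73.  ]
mark_pin [(array([554.4, 128. ]), 0.59), (array([321.7, 180.6]), 0.16)] [606.36 253.18 147.25]
wheel_unit [(array([401.9,  93.3]), 0.86), (array([554.8, 124.9]), 0.2)] [566.25 352.36   0.  ]
wrist fit [563.8  353.03   0.55] 10.407720822051996 [[0.7129221509454737, 1.2690167222010302], [-0.6178600563545729, -2.1199539333883592], [0.2822535134000077, 2.386926515656313], [1.025478952642743, -2.105917706892413], [-1.861025511603657, 1.0510972175668627]]
catch_grip [437.68 357.34 108.  ]
guard_bar [510.53 296.57 150.  ]
```

View pics/w1.png

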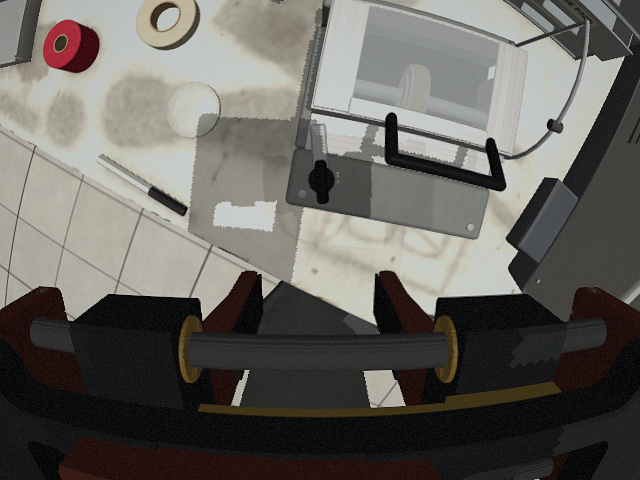

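The wrist view shows the wing nut at (321,181), its wing running from (322,160) to (322,202), and the tongue tip near (318,125) over the flange. The bar runs from (391,154) to (503,183), and the networks agree.

Run:
```python
from fit import *
import glob
k=cal("wrist")
im=cv2.imread("pics/w1.png")
a,b=at_z("wrist",(391,154),150,k),at_z("wrist",(503,183),150,k); d=a-b; print("bar",a,b,np.hypot(*d[:2]),"yaw",np.degrees(np.arctan2(d[1],d[0]))-90)
a,b=at_z("wrist",(322,160),113,k),at_z("wrist",(322,203),113,k); d=a-b; print("wing",(a+b)/2,np.hypot(*d[:2]),np.degrees(np.arctan2(d[1],d[0])))
a=at_z("wrist",(318.5,124),80,k); d=a[:2]-[436.8,355.8]; print("tongue",a,np.hypot(*d),np.degrees(np.arctan2(d[1],d[0])))
cv2.imwrite("pics/c1.png",cv2.resize(im[100:240,260:420],None,fx=5,fy=4.28*5/4.28*0.857 if 0 else 4,interpolation=cv2.INTER_CUBIC))
```

```text
bar [487.5463421  336.44473096 150.        ] [536.698722   257.55646466 150.        ] 92.94791557090839 yaw 31.925516975548916
wing [436.91995222 356.15318356 113.        ] 35.1839134034009 42.999721651892195
tongue [471.00298738 391.67669305  80.        ] 49.5679478063747 46.36812901416649
```

View pics/c1.png

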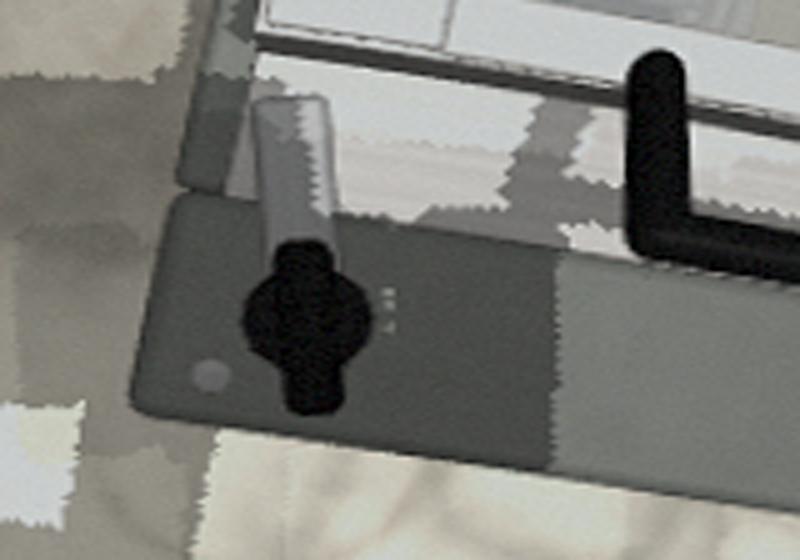

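{"method": "apply_moves", "body": {"targets": [{"tx": 0.016, "ty": 0.013, "tz": -0.01, "spin": 2}, {"tx": 0.032, "ty": 0.0255, "tz": -0.035, "spin": 2}, {"tx": 0.032, "ty": 0.0255, "tz": -0.065, "spin": 2}, {"tx": 0.032, "ty": 0.0255, "tz": -0.095, "spin": 2}, {"tx": 0.032, "ty": 0.0255, "tz": -0.12, "spin": 2}, {"tx": 0.032, "ty": 0.0255, "tz": -0.142, "spin": 2}, {"tx": 0.032, "ty": 0.0255, "tz": -0.156, "spin": 2}, {"tx": 0.032, "ty": 0.0255, "tz": -0.161, "spin": 2}]}}

```text
t: 3.6
ee_pos: [436.1, 355.6, 90.3]
orientation: [2.903, 1.2, -0.003]
ft_force: [0.2, -0.4, 0.9]
width: 52.8
grasp_force: 0.0
```

```bash
python3 look.py 2
```

```text
3.6 [436.13 355.56  90.29] yaw -45.092085620465944 w 52.838661814543435 F [ 0.24 -0.41  0.88] 0.0 q [ 0.66  0.52  1.85 -0.    0.78  1.45]
guard_bar [(array([571.2, 320.4]), 0.57)] [509.78 297.57 150.  ]
catch_grip [(array([315.2, 309.6]), 0.66)] [435.82 356.95 108.  ]
wheel_unit [(array([448.9, 127.5]), 0.88)] [560.77 351.01   0.  ]
wrist fit [562.3  353.37   0.56] 8.750719138642754 [[0.1611364687934156, 2.310281601525446], [0.5708199452182612, -0.47874236455908203], [-0.7368472957919607, -3.9312328052000396]]
catch_grip [436.15 356.94 108.  ]
guard_bar [509.36 296.6  150.  ]
```

View pics/w2.png

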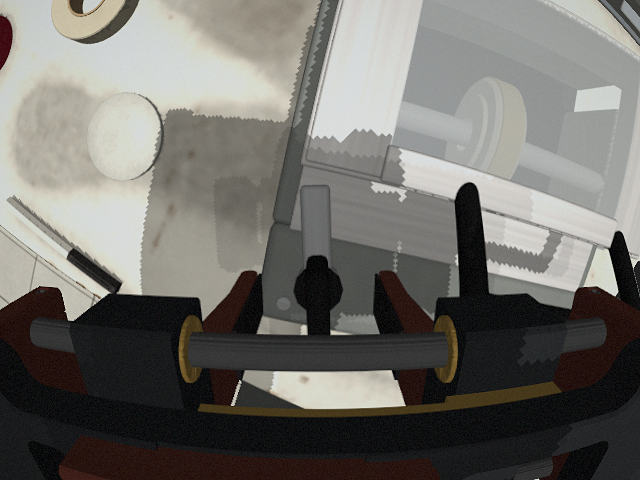

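The nut at (318,290) sits between the open fingers with its wing in line, about 1 mm left of centre, so I'm closing on it.

{"method": "apply_moves", "body": {"targets": [{"tx": -0.0005, "ty": 0.001, "tz": 0, "spin": 0}, {"tx": -0.0005, "ty": 0.001, "tz": 0, "spin": 0}, {"tx": -0.0005, "ty": 0.001, "tz": 0, "spin": 0}, {"tx": -0.0005, "ty": 0.001, "tz": 0, "spin": 0}, {"tx": -0.0005, "ty": 0.001, "tz": 0, "spin": 0}, {"tx": -0.0005, "ty": 0.001, "tz": 0, "spin": 0}, {"tx": -0.0005, "ty": 0.001, "tz": 0, "spin": 0}, {"tx": -0.0005, "ty": 0.001, "tz": 0, "spin": 0}], "gripper": 1}}

```text
t: 4.7
ee_pos: [436.8, 356.4, 91.7]
orientation: [2.903, 1.199, 0.0]
ft_force: [4.0, -4.4, 1.1]
width: 9.9
grasp_force: 30.0
```

{"method": "apply_moves", "body": {"targets": [{"tx": 0.0005, "ty": -0.0005, "tz": 0, "spin": 5}, {"tx": 0.0005, "ty": -0.0005, "tz": 0, "spin": 12}, {"tx": 0.0005, "ty": -0.0005, "tz": 0, "spin": 19}, {"tx": 0.0005, "ty": -0.0005, "tz": 0, "spin": 26}, {"tx": 0.0005, "ty": -0.0005, "tz": 0, "spin": 32}, {"tx": 0.0005, "ty": -0.0005, "tz": 0, "spin": 38}, {"tx": 0.0005, "ty": -0.0005, "tz": 0, "spin": 44}, {"tx": 0.0005, "ty": -0.0005, "tz": 0, "spin": 48}]}}

```text
t: 5.5
ee_pos: [435.7, 356.7, 91.7]
orientation: [-2.16, -2.279, 0.002]
ft_force: [-4.0, 2.0, 3.8]
width: 9.5
grasp_force: 30.0
```

{"method": "apply_moves", "body": {"targets": [{"tx": 0, "ty": 0, "tz": 0, "spin": 5}, {"tx": 0, "ty": 0, "tz": 0, "spin": 10}, {"tx": 0, "ty": 0, "tz": 0, "spin": 15}, {"tx": 0, "ty": 0, "tz": 0, "spin": 19}, {"tx": 0, "ty": 0, "tz": 0, "spin": 23}, {"tx": 0, "ty": 0, "tz": 0, "spin": 26}, {"tx": 0, "ty": 0, "tz": 0, "spin": 27}, {"tx": 0, "ty": 0, "tz": 0, "spin": 27}]}}

```text
t: 6.3
ee_pos: [435.1, 356.5, 91.7]
orientation: [-1.573, -2.717, 0.003]
ft_force: [-6.1, 0.6, 5.4]
width: 9.7
grasp_force: 30.0
```

```bash
python3 look.py 3; python3 -c "
from h import *
print(ctrl.get_obs()['moment'])"
```

```text
6.3 [435.12 356.51  91.69] yaw 29.87188320672543 w 9.672387964291742 F [-6.07  0.61  5.35] 29.97535228729248 q [0.66 0.52 1.85 0.   0.78 0.14]
catch_grip [(array([317.6, 311.9]), 0.92)] [436.63 355.5  108.  ]
wrist fit [562.81 354.2    0.58] 2.0183854587685346e-13 [[-5.350091214495478e-07, -3.4862677011915366e-07]]
catch_grip [436.63 355.5  108.  ]
guard_bar [510.91 296.49 150.  ]
[0.12072912 1.10914769 0.04871643]
```

View pics/w3.png

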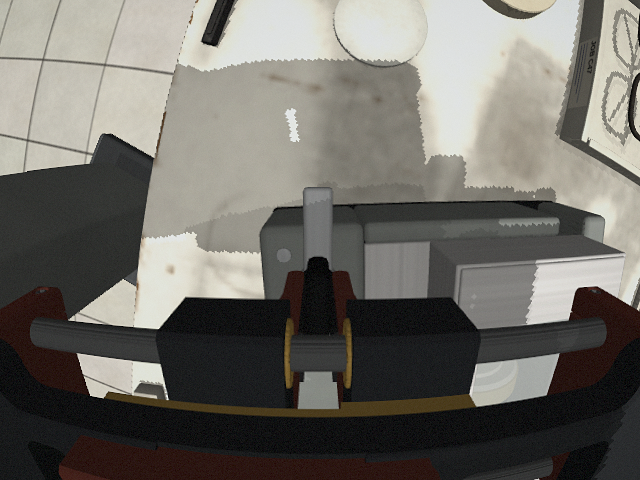

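{"method": "apply_moves", "body": {"targets": [{"tx": 0, "ty": 0, "tz": 0, "spin": 0}, {"tx": 0, "ty": 0, "tz": 0, "spin": 0}, {"tx": 0, "ty": 0, "tz": 0, "spin": 0}, {"tx": 0, "ty": 0, "tz": 0.015, "spin": 0}, {"tx": 0, "ty": 0, "tz": 0.04, "spin": 0}, {"tx": 0, "ty": 0, "tz": 0.075, "spin": 0}, {"tx": 0, "ty": 0, "tz": 0.105, "spin": 0}, {"tx": 0, "ty": 0, "tz": 0.12, "spin": 0}], "gripper": 0.3}}

```text
t: 7.4
ee_pos: [438.0, 357.3, 215.7]
orientation: [1.573, 2.717, 0.007]
ft_force: [0.3, 0.7, -0.8]
width: 31.3
grasp_force: 0.0
```

{"method": "apply_moves", "body": {"targets": [{"tx": 0.012, "ty": -0.01, "tz": 0, "spin": 2}, {"tx": 0.03, "ty": -0.024, "tz": 0, "spin": 2}, {"tx": 0.048, "ty": -0.038, "tz": 0, "spin": 2}, {"tx": 0.062, "ty": -0.05, "tz": 0, "spin": 2}, {"tx": 0.07, "ty": -0.057, "tz": 0, "spin": 2}, {"tx": 0.074, "ty": -0.0595, "tz": 0, "spin": 2}, {"tx": 0.074, "ty": -0.0595, "tz": 0, "spin": 2}, {"tx": 0.074, "ty": -0.0595, "tz": 0, "spin": 2}]}}

```text
t: 8.2
ee_pos: [510.3, 297.3, 211.8]
orientation: [-1.526, -2.746, 0.0]
ft_force: [-0.2, 0.4, -0.1]
width: 30.1
grasp_force: 0.0
```

```bash
python3 look.py 4
```

```text
8.2 [510.28 297.32 211.76] yaw 31.888869641406593 w 30.08965425335116 F [-0.24  0.43 -0.1 ] 0.0 q [ 0.51  0.39  1.72  0.    1.04 -0.05]
guard_bar [(array([316.4, 258.2]), 0.89)] [510.78 296.6  150.  ]
catch_grip [(array([275.2, 119. ]), 0.8)] [438.64 357.29 108.  ]
guard_hinge [(array([472.5, 207.5]), 0.92)] [614.   386.47  73.  ]
mark_pin [(array([153. , 287.1]), 0.16)] [425.62 216.87 147.25]
wheel_unit [(array([389.9, 196. ]), 0.94)] [563.06 354.02   0.  ]
wrist fit [563.76 354.     0.56] 1.8100020642554457 [[0.7153791488818797, -0.31694684296883224], [-1.4153100886812808, -0.44590172137611717], [0.13432878567090256, 0.6840662628204086], [0.5408668548916467, 0.38101067626101326]]
catch_grip [437.6  357.06 108.  ]
guard_bar [511.05 297.02 150.  ]
```

View pics/w4.png

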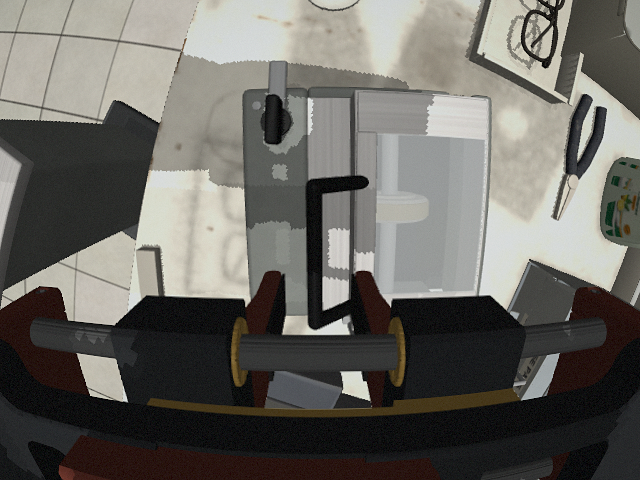

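The tongue at (278,75) now lies parallel to the ledge, clear of the flange. The bar at column 316, rows 183–328, lies along the gap between the fingers. Going down and gripping.

{"method": "apply_moves", "body": {"targets": [{"tx": 0, "ty": 0, "tz": -0.015, "spin": 0}, {"tx": 0, "ty": 0, "tz": -0.035, "spin": 0}, {"tx": 0, "ty": 0, "tz": -0.055, "spin": 0}, {"tx": 0, "ty": 0, "tz": -0.068, "spin": 0}, {"tx": 0, "ty": 0, "tz": -0.077, "spin": 0}, {"tx": 0, "ty": 0, "tz": -0.081, "spin": 0}, {"tx": 0, "ty": 0, "tz": -0.081, "spin": 0}, {"tx": 0, "ty": 0, "tz": -0.081, "spin": 0}]}}

```text
t: 9.3
ee_pos: [511.2, 297.2, 131.2]
orientation: [1.526, 2.746, 0.001]
ft_force: [-0.7, 0.3, -0.4]
width: 30.5
grasp_force: 0.0
```

{"method": "apply_moves", "body": {"targets": [{"tx": 0, "ty": 0, "tz": 0, "spin": 0}, {"tx": 0, "ty": 0, "tz": 0, "spin": 0}, {"tx": 0, "ty": 0, "tz": 0, "spin": 0}, {"tx": 0, "ty": 0, "tz": 0, "spin": 0}, {"tx": 0, "ty": 0, "tz": 0, "spin": 0}, {"tx": 0, "ty": 0, "tz": 0, "spin": 0}, {"tx": 0, "ty": 0, "tz": 0, "spin": 0}, {"tx": 0, "ty": 0, "tz": 0, "spin": 0}], "gripper": 1}}

```text
t: 10.1
ee_pos: [508.5, 295.6, 130.7]
orientation: [-1.525, -2.744, 0.007]
ft_force: [-7.2, -4.6, 7.2]
width: 9.0
grasp_force: 30.0
```

Run:
```python
from h import *
np.set_printoptions(precision=4,suppress=True)
o=ctrl.get_obs(); print(o["t"],o["ee_pos"],o["width"],o["ft_force"],o["grasp_force"])
for yaw in (.557,):
  a0=np.arctan2(77,135)
  for d in list(np.arange(0,.8,.0981))+[.785]:
    x=-(np.cos(a0+d)-np.cos(a0))*155.4; z=(np.sin(a0+d)-np.sin(a0))*155.4
    print(round(d,3),np.array([x*np.cos(yaw),x*np.sin(yaw),z])/1000)
```

```text
10.1 [508.4539 295.5879 130.7233] 9.008086667930582 [-7.1547 -4.6363  7.1711] 30.003417134284973
0.0 [-0. -0.  0.]
0.098 [0.007  0.0043 0.0129]
0.196 [0.0149 0.0093 0.0248]
0.294 [0.0239 0.0149 0.0358]
0.392 [0.0337 0.021  0.0458]
0.491 [0.0443 0.0276 0.0545]
0.589 [0.0556 0.0346 0.062 ]
0.687 [0.0674 0.042  0.0681]
0.785 [0.0797 0.0496 0.0729]
0.785 [0.0797 0.0496 0.0729]
```

{"method": "apply_moves", "body": {"targets": [{"tx": 0.002, "ty": 0.001, "tz": 0.0067, "spin": 0}, {"tx": 0.0048, "ty": 0.0029, "tz": 0.0129, "spin": 0}, {"tx": 0.0086, "ty": 0.0054, "tz": 0.019, "spin": 0}, {"tx": 0.0127, "ty": 0.0079, "tz": 0.0248, "spin": 0}, {"tx": 0.0171, "ty": 0.0106, "tz": 0.0305, "spin": 0}, {"tx": 0.0217, "ty": 0.0135, "tz": 0.0358, "spin": 0}, {"tx": 0.0217, "ty": 0.0135, "tz": 0.0358, "spin": 0}, {"tx": 0.0217, "ty": 0.0135, "tz": 0.0358, "spin": 0}]}}

```text
t: 10.9
ee_pos: [531.6, 310.1, 167.3]
orientation: [-1.525, -2.745, 0.004]
ft_force: [-8.4, -3.9, 3.3]
width: 9.2
grasp_force: 30.0
```

{"method": "apply_moves", "body": {"targets": [{"tx": 0.0042, "ty": 0.0027, "tz": 0.0058, "spin": 0}, {"tx": 0.0094, "ty": 0.0058, "tz": 0.011, "spin": 0}, {"tx": 0.0146, "ty": 0.009, "tz": 0.0155, "spin": 0}, {"tx": 0.02, "ty": 0.0124, "tz": 0.0198, "spin": 0}, {"tx": 0.0256, "ty": 0.0158, "tz": 0.0237, "spin": 0}, {"tx": 0.0313, "ty": 0.0194, "tz": 0.0273, "spin": 0}, {"tx": 0.0372, "ty": 0.0231, "tz": 0.0306, "spin": 0}, {"tx": 0.0432, "ty": 0.0269, "tz": 0.0334, "spin": 0}]}}

```text
t: 11.7
ee_pos: [576.2, 337.9, 202.0]
orientation: [1.526, 2.746, 0.001]
ft_force: [-7.6, -4.9, 9.7]
width: 8.9
grasp_force: 30.0
```

```bash
cat > ang.py <<'E'
from fit import *
import sys
np.set_printoptions(precision=2,suppress=True)
o=ctrl.get_obs(); p=[563.5,353.9,.558]
g=np.array(o["ee_pos"])+[0,0,ctrl.grip_point_offset]; h=W(p,[60,-20,73]); v=g-h
u=np.array([np.cos(p[2]),np.sin(p[2])]); x=v[:2]@u; lat=v[:2]@[-u[1],u[0]]
# relative to start grip (508.45,295.59,149.42)
print(o["t"],o["ee_pos"],"r",np.hypot(x,v[2]),"lat",lat,"angle",np.arctan2(v[2],-x)-np.arctan2(77,135),"F",o["ft_force"],o["width"],o["grasp_force"])
v0=np.array([508.45,295.59,149.42])-h; x0=v0[:2]@u; print("start r",np.hypot(x0,v0[2]),np.arctan2(v0[2],-x0)-np.arctan2(77,135))
for n in ("side","top"):
    im=ctrl.get_image(n); k=cal(n); cv2.imwrite(f"pics/{n}{sys.argv[1]}.png",im[...,::-1])
    for nm in ("guard_bar","mark_pin","guard_hinge"):
        print(n,nm,[(np.round(d["uv"]),round(d["score"],2)) for d in ctrl.pinpoint(nm,n)[:2]], "pred grip",proj(n,g,k))
E
python3 ang.py 5
```

```text
11.7 [576.16 337.92 202.05] r 158.62179999445462 lat -0.2597776156921583 angle 0.6800207939295684 F [-7.59 -4.93  9.72] 8.939799696208242 30.00969797372818
start r 157.37448058416192 -0.011306252314496223
side guard_bar [(array([299., 174.]), 0.6)] pred grip [297.32 176.2 ]
side mark_pin [(array([305., 182.]), 0.67), (array([304., 258.]), 0.56)] pred grip [297.32 176.2 ]
side guard_hinge [(array([274., 235.]), 0.93)] pred grip [297.32 176.2 ]
top guard_bar [(array([325., 289.]), 0.74)] pred grip [338.42 209.73]
top mark_pin [(array([380., 205.]), 0.72)] pred grip [338.42 209.73]
top guard_hinge [] pred grip [338.42 209.73]
```

{"method": "apply_moves", "body": {"targets": [{"tx": 0.004, "ty": 0.0025, "tz": 0.0025, "spin": 0}, {"tx": 0.008, "ty": 0.005, "tz": 0.0045, "spin": 0}, {"tx": 0.0117, "ty": 0.0073, "tz": 0.006, "spin": 0}, {"tx": 0.0117, "ty": 0.0073, "tz": 0.006, "spin": 0}, {"tx": 0.0117, "ty": 0.0073, "tz": 0.006, "spin": 0}, {"tx": 0.0117, "ty": 0.0073, "tz": 0.006, "spin": 0}, {"tx": 0.0117, "ty": 0.0073, "tz": 0.006, "spin": 0}, {"tx": 0.0117, "ty": 0.0073, "tz": 0.006, "spin": 0}]}}

```text
t: 12.9
ee_pos: [587.9, 345.3, 207.1]
orientation: [1.526, 2.746, 0.002]
ft_force: [-5.5, -1.4, 4.5]
width: 9.0
grasp_force: 30.0
```

```bash
python3 ang.py 6
python3 - <<'E'
import cv2
im=cv2.imread("pics/side6.png"); cv2.imwrite("pics/c6.png",cv2.resize(im[140:300,230:390],(600,600),interpolation=cv2.INTER_CUBIC))
E
```

```text
12.9 [587.89 345.27 207.12] r 158.99890658939532 lat -0.240394174941148 angle 0.7728475969350284 F [-5.54 -1.43  4.48] 8.97292582493799 29.99167174100876
start r 157.37448058416192 -0.011306252314496223
side guard_bar [(array([291., 174.]), 0.9)] pred grip [290.61 174.24]
side mark_pin [(array([305., 181.]), 0.91)] pred grip [290.61 174.24]
side guard_hinge [(array([270., 235.]), 0.79)] pred grip [290.61 174.24]
top guard_bar [] pred grip [334.85 203.17]
top mark_pin [(array([381., 206.]), 0.63)] pred grip [334.85 203.17]
top guard_hinge [] pred grip [334.85 203.17]
```

View pics/c6.png

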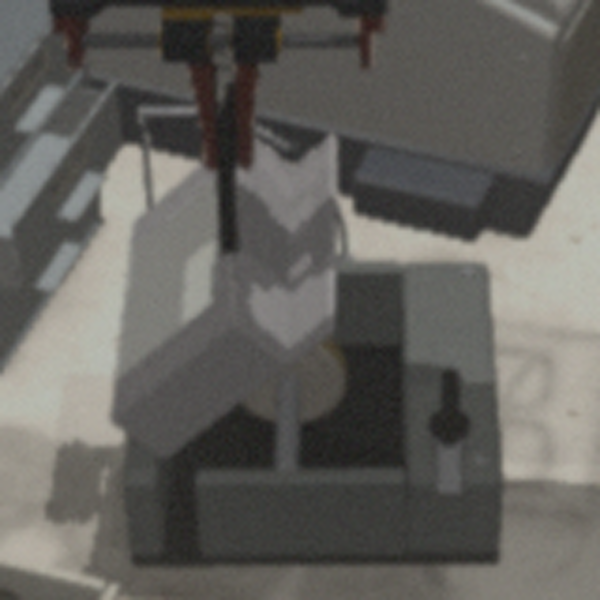

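The side view shows the guard up and held. Its lower left edge runs from about (165,455) to (288,350) in the crop, and the nut's tongue points towards the camera and is clear. Next I'm working out the edge angle from these.

Run:
```python
from fit import *
from scipy.optimize import least_squares
p=[563.5,353.9,.558]; k=cal("side"); u=np.array([np.cos(p[2]),np.sin(p[2]),0]); l=np.array([-u[1],u[0],0])
def onplane(c,y):
    o,d=ray("side",(230+(c[0]+.5)/3.75-.5,140+(c[1]+.5)/3.75-.5),k); P=np.array([p[0],p[1],0]); s=(y-(o-P)@l)/(d@l); q=o+s*d-P; return np.array([q@u,q[2]])
for y in (90,):
  a,b,c=[onplane(q,y) for q in ((165,457),(288,350),(335,323))]
  print(y,a,b,c,[np.degrees(np.arctan2(*(t-a)[::-1]*[1,-1])) for t in (b,c)], [np.degrees(np.arctan2(t[1]-73,60-t[0])) for t in (b,c)])
# expected crop pixels of edge line at various angles, y=90
for g in (.70,.785,.87):
  print(g,[np.round((proj("side",W(p,[60-r*np.cos(g),90,73+r*np.sin(g)]),k)-[230,140])*3.75) for r in (0,50,105,135)])
# circle fit of measured tcp: hinge from bar radius 156
M=np.array([[531.6,310.1,167.3],[576.2,337.9,202.05],[587.9,345.3,207.1]]); s=(M[:,:2]-p[:2])@u[:2]; z=M[:,2]+18.7
print("bar (x,z) edger frame",np.c_[s,z])
```

```text
90 [53.39988454 79.44380389] [-17.98157696 158.84818143] [-43.61800572 177.83633397] [np.float64(48.04568505616489), np.float64(45.40304791003318)] [np.float64(47.749056815584744), np.float64(45.334866007511614)]
0.7 [array([153., 464.]), array([218., 422.]), array([292., 374.]), array([333., 347.])]
0.785 [array([153., 464.]), array([212., 418.]), array([280., 365.]), array([319., 335.])]
0.87 [array([153., 464.]), array([206., 414.]), array([268., 356.]), array([303., 324.])]
bar (x,z) edger frame [[-50.25296308 186.        ]
 [  2.30176049 220.75      ]
 [ 16.14528584 225.8       ]]
```

The arm's bar position, corrected for the offset measured at the closed pose, gives about 0.785 rad. The side view gives 45–48 degrees. The grip is firm at 30 N and the pose is settled, so I'm handing in.

```bash
python3 -c "
from workcell import ctrl
o=ctrl.get_obs(); print(o['t'],o['ee_pos'],o['qvel'],o['grasp_force'],o['width']); print(ctrl.close_job())"
```

```text
13.3 [587.87920015 345.23581143 207.08835073] [ 4.49930127e-04  1.85021274e-03 -1.04998261e-03  1.65159075e-04
  4.82950809e-05  1.18134503e-03] 29.99171018600464 9.241770139314001
the job is handed in; nothing more can be done
None
```

I turned the wing nut to about 88 degrees, clear of the guard, raised the guard to about 45 degrees (estimated from the arm's position and the side view, not sighted against the pin), and handed in at 13.3 s with the fingers still holding the bar.

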